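# Set a film coater's blade gap by the drag of a setting gauge

### The arm

A 7-joint arm with a two-finger parallel gripper is mounted at the origin on the work surface. World frame = base frame: x ahead of the robot, y to its left, z up, the work surface at z = 0. Lengths are in m, angles in rad, forces in N, time in s.
With the tool pointing down it reaches from about 0.425 to 0.825 m from the base axis. Payload 3.6 kg.
Tool frame: the origin (TCP) lies between the finger pads; the fingertips stand 14 mm ahead of it and the grasp point (between the pads) lies 5 mm behind it (ctrl.tcp_to_tips is the distance from the TCP to the fingertips, in m); z points along the fingers, x is the direction in which the jaws open and shut, and the axes are right-handed (so a half turn about z gives the same grasp; the last joint's range is limited). The gripper opens to 85 mm and grips with 20 to 120 N. Pads are 22 mm wide; open, the fingers measure 114 mm over their backs; the gripper's body (76 mm by 85 mm) begins 54 mm behind the grasp point. The pads swing forward as they close: fully open they stand 13 mm farther back than shut.
Start: joints at [-1.373, 0.615, -0.013, 1.423, 0.008, 1.103, -0.04], TCP at [0.145, 0.634, 0.245] pointing down, gripper open.
Joint ranges: [-3.12, 3.12], [-0.3, 2.06], [-1.34, 1.32], [0.26, 2.42], [-1.36, 4.5], [0.01, 1.98], [-2.84, 2.84]. Speed limits (rad/s): [2.79, 2.79, 3.14, 3.14, 3.14, 3.14, 3.14].

### API

Orientations are given as a unit quaternion [w, x, y, z].
In Python, from plant import readout, capture, job, ctrl gives the robot as it stands. The module is installed in compiled form; this text tells all that it offers.
- The arm moves only by the shell command python3 -m creep 'ROWS' [FORCE]. ROWS is JSON, one flat list of numbers, 7 for each row, row after row: the shift along the tool's x, y, z in mm, then the turn, a rotation vector about the tool's x, y, z in rad, then the closure in counts, from 0 (fully open) to 255 (shut). In form: [tx, ty, tz, ax, ay, az, claw, tx, ty, tz, ax, ay, az, claw, ...]. A call has 1 to 12 rows; each row is the pose to reach, as a shift and turn from the pose measured when the call began, along the tool's axes at that moment; what a row does not reach only later rows make up. A row lasts 1/12 s, in which the tool goes at most 41.7 mm and 7.16 degrees, less where a joint would pass 70% of its speed; a pose out of reach is approached as far as the arm can. A call with a gripper value outside its range is refused whole. The fingers move at their own pace and stop on an object; FORCE is the grip in N (left out, the last holds). Time passes only in rows, so rows that repeat a pose let the fingers close. It gives the time, the measured TCP pose, the force and the opening at its end, in the units of the state.
- readout.sense(): the state, without advancing time (a new reading comes with each control period).
- capture(name): name is "side" or "top" or "wrist"; returns a dict with "frame" (400x640x3 uint8, blue, green, red), "mtx" (3x3 intrinsics, pixels), "k1" (the pictures are not rectified: a ray, as slopes to the right and down, at radius r is drawn at 1 + k1 r^2 times it, then the intrinsics apply), "world_from_camera" (4x4, takes a point from camera to world coordinates). Camera axes: x right, y up, looking along -z (the intrinsics and any distortion apply to the point x, -y, -z); pixel columns grow to the right and rows downward; lengths in m; the calibration is good to about 2 mm. A picture is of the moment at which its call begins. There is no depth.
- job.finish_job(): hands the job in, once; it reports no verdict.
The state is a dict: "time_s": time; "joint_positions": joint angles; "joint_velocities": joint speeds; "joint_efforts": joint torques, N m; "tool_pos": TCP position; "orientation": TCP orientation; "wrist_force": force on the tool from outside, world axes, zero at the start; "torque": the same for the moment, N m; "opening": opening from 0.0 (shut) to 1.0 (fully open).
Only numpy, scipy, OpenCV 4.12 (cv2) and the standard library are available. Lean on these libraries where they do the work, as an engineer would, in place of code of your own. Each camera call takes 0.05 s, during which the arm holds its last target. There are 200 camera calls.

### The job

The blue-handled setting gauge already lies in the gap under the film coater's doctor blade, but the gap is still too wide and the gauge slides loose. Turn the red bar of the adjusting screw clockwise a little at a time, letting go of it to try the gauge, until the gauge just drags: with nothing else bearing on it, sliding it along the bed should take a light steady pull of about 6 N, and the blade must never be screwed down hard on it. Leave the screw at that setting, draw the gauge straight out towards the front against the drag, and lay it flat, handle up, on the green mat without dropping it or disturbing anything else.

Things in the scene. Friction and masses are not known exactly. Their poses are not given: they have to be found in the camera images.
- coater: Bench film coater, fixed: white base 320 x 240 mm, dark steel bed 62 mm above the bench. Origin: centre of its underside; x to its back (away from the robot), y to its left, z up. A bridge spans the bed at x = +60 mm: cheeks at y = +-108 mm and a cross-beam 50 mm deep in x, underside 139 mm, top 157 mm above the bench (brass bushes to 163). Behind it a take-up roller, 120 mm high.
- gap (a point): Point on the bed under the doctor blade, 60 mm behind and 62 mm above the coater's origin. The steel blade hangs under the bridge across the bed, its lower edge rounded (radius 3 mm). The bridge is shimmed up to 1.2 mm high or low, so no pose given here tells the gap: with the screw at 0 the edge is 0.6 to 3 mm above the gauge's strip and first touches it between screw = 0.45 and 2.4 rad.
- screw_bar (a point): Grip centre of the adjusting screw's red bar, on the screw's vertical axis above the bridge, 198 mm above the bench (within 1 mm); its axes are the coater's and do not turn with the bar. Bar: 50 mm long, 12 mm thick, 26 mm tall (185 to 211 mm above the bench), on a 14 mm thick neck; collar top at 168 mm. It keeps its height as it turns and stays where left (friction about 0.1 N m).
- screw (a joint): Screw angle, rad, growing clockwise seen from above, which lowers the blade 8 mm per turn (1.27 mm per rad). At 0 the bar lies along the coater's y axis; at angle a it is turned a clockwise from that. Starts at -0.4 to 0.4; stops at -1.2 and 4.0. The blade is sprung: once it bears on the gauge its force grows about 12 N per mm of travel, 15 N per rad.
- gauge_grip (a point): Centre of the gauge's blue handle, 20 mm above the gauge's underside. Upright handle 55 mm long (along the gauge), 14 mm wide, from the strip's top at 4 mm to 36 mm above the underside; the strip stands out 4 mm on each side of it. Gauge x runs from the handle along the strip to its far tip (to the coater's back), z up. About 0.11 kg.
- gauge_mid (a point): Middle of the gauge's steel strip (170 x 22 x 4 mm, flat on the bed), 57.5 mm along gauge x from the handle's centre, 2 mm above the underside; the tip is 85 mm on and starts 35 to 45 mm past the blade. Friction on steel is about 0.6 (0.5 to 0.7) on each face: pull = 1.2 x blade force + 0.6 N; each N of lift on the handle takes off 0.6 N, of pressing adds it.
- mat: Green rubber mat fixed on the bench, 240 (x) x 220 (y) x 4 mm. Origin: centre of its underside. The red gauge lies along x on its right part (y about -70 mm); the rest is free.
- gauge_red: Another gauge with a red handle, same shape but 6 mm strip, lying on the mat: leave alone. Origin: centre of its underside, x from the handle to the tip (170 mm long).
- spare_blade: Spare steel blade, 30 x 150 x 6 mm, loose on the bench: leave alone. Origin: centre of its underside.
- beaker: Glass beaker, 70 mm wide, 90 mm tall: leave alone. Origin: centre of its underside.
- wash_bottle: White bottle with a red cap, 66 mm wide, 170 mm tall: leave alone. Origin: centre of its underside.
- film_core: White plastic film core, a tube 84 mm wide, 75 mm tall, standing: leave alone. Origin: centre of its underside.
- screwdriver: Screwdriver with a red handle lying on the bench: leave alone. Origin: about its middle.
- tape_roll: Yellow-brown roll of tape, 90 mm wide, 24 mm tall, lying flat: leave alone. Origin: centre of its underside.
Things that resemble listed ones, but are neither listed nor needed, are in the scene too. What is shaped like the part that bears gauge_grip but brown is not meant.

How it is judged:
By the outcome, as a careful person would: the job done as asked, in the order asked, and still so for the second after the job is handed in, with the robot touching nothing.
It also fails if it takes over 72 s, if anything falls off the work surface, if the arm or the gripper's body presses on something with over 40 N, if the wrist force passes 120 N, or if a joint passes its speed limit or range.

## Working session

There is one attempt and no reset: what is moved stays moved. The work goes in short steps, Python scripts to look and compute and a shell command to move; the robot and the scene stay as the last step left them, time stands still between calls to the robot, and variables do not carry over. Pictures are saved under pics/ and viewed, on a budget of 10 in all, crops included, one or two more only if the job needs it, and the job is handed in when it is done.

```bash
mkdir -p pics; cat > h.py <<'E'
import numpy as np,cv2
from plant import readout,capture,job,ctrl
from scipy.spatial.transform import Rotation as R
def snap(n,f,crop=None,s=1):
    c=capture(n); im=c["frame"]
    np.savez('pics/'+f+'.npz',**{k:np.array(v) for k,v in c.items()})
    if crop: im=im[crop[1]:crop[3],crop[0]:crop[2]]
    cv2.imwrite('pics/'+f+'.png',cv2.resize(im,None,fx=s,fy=s,interpolation=cv2.INTER_CUBIC)); return c
def load(f): return dict(np.load('pics/'+f+'.npz'))
def ray(c,u,v):
    d=np.array([float(c["k1"]),0,0,0,0])[[0,1,2,3,4]]
    p=cv2.undistortPointsIter(np.array([[[u,v]]],float),c["mtx"],np.array([float(c["k1"]),0,0,0,0]),None,None,(3,50,1e-10))[0,0]
    T=c["world_from_camera"]; return T[:3,3],T[:3,:3]@np.array([p[0],-p[1],-1])
def atz(c,u,v,z):
    o,d=ray(c,u,v); return o+d*(z-o[2])/d[2]
def proj(c,P):
    T=np.linalg.inv(c["world_from_camera"]); p=T[:3,:3]@np.array(P)+T[:3,3]
    x=np.array([p[0],-p[1]])/-p[2]; x=x*(1+float(c["k1"])*(x@x)); K=c["mtx"]; return K[:2,:2]@x+K[:2,2]
def pose():
    s=readout.sense(); q=s["orientation"]; return np.array(s["tool_pos"]),R.from_quat([q[1],q[2],q[3],q[0]]).as_matrix()
def rel(P,yaw=None):
    """shift (mm, tool axes) to put TCP at P; az to make tool x at world yaw (mod pi), tool down"""
    p,M=pose(); print('shift mm',np.round(M.T@(np.array(P)-p)*1000,1))
    if yaw is not None:
        for y in(yaw,yaw+np.pi):
            N=np.array([[np.cos(y),np.sin(y),0],[np.sin(y),-np.cos(y),0],[0,0,-1]])
            print('rotvec',np.round(R.from_matrix(M.T@N).as_rotvec(),3))
E
python3 - <<'E'
from h import *
for n in("top","side"):
    c=snap(n,n+'1'); print(n,c["world_from_camera"].round(3).tolist(),c["mtx"].tolist(),c["k1"])
s=readout.sense();print({k:np.round(v,3).tolist() for k,v in s.items()},ctrl.tcp_to_tips)
p,M=pose();print(M.round(3))
E
```

```text
top [[-0.009, 0.99, -0.141, 0.296], [-1.0, -0.011, -0.015, -0.022], [-0.017, 0.141, 0.99, 1.393], [0.0, 0.0, 0.0, 1.0]] [[406.97257884785614, 0.0, 317.26219636963634], [0.0, 406.97257884785614, 192.92585189067137], [0.0, 0.0, 1.0]] -0.022353532610076523
side [[0.848, 0.306, -0.433, -0.075], [-0.53, 0.496, -0.688, -0.86], [0.004, 0.813, 0.583, 0.856], [0.0, 0.0, 0.0, 1.0]] [[410.7241037528864, 0.0, 322.37814572013224], [0.0, 410.7241037528864, 194.3023952279438], [0.0, 0.0, 1.0]] -0.001310338871665402
{'time_s': 0.1, 'joint_positions': [-1.372, 0.616, -0.013, 1.425, 0.008, 1.103, -0.04], 'joint_velocities': [-0.0, -0.0, 0.001, -0.002, 0.001, -0.002, 0.0], 'joint_efforts': [0.001, -47.038, 0.26, -17.157, 0.01, 0.006, -0.0], 'tool_pos': [0.145, 0.633, 0.244], 'orientation': [0.001, 0.782, 0.623, -0.001], 'wrist_force': [0.009, 0.567, 0.132], 'torque': [0.001, 0.017, -0.024], 'opening': 0.997} 0.014
[[ 0.223  0.975 -0.001]
 [ 0.975 -0.223 -0.002]
 [-0.002  0.    -1.   ]]
```

View pics/top1.png

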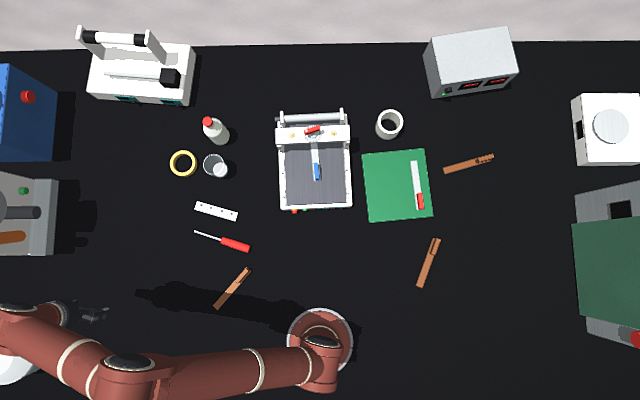

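View pics/side1.png

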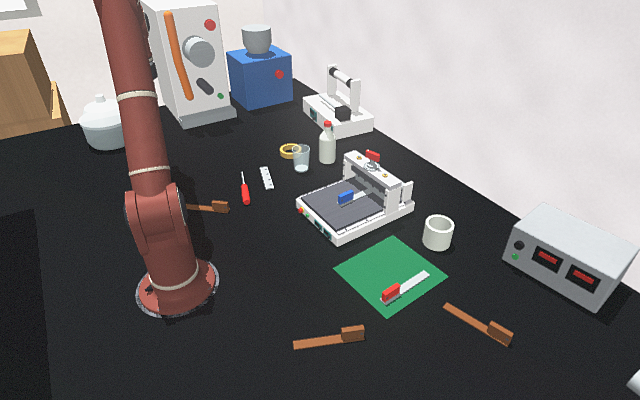

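The top view shows the coater at about (315,160), the blue handle at (317,171), the red bar at (312,130) and the mat at (397,186). I'll take an enlarged crop of both views for the readings.

```bash
python3 - <<'E'
from h import *
a=cv2.imread('pics/top1.png')[95:225,265:445]; b=cv2.imread('pics/side1.png')[140:320,290:460]
cv2.imwrite('pics/z1.png',cv2.resize(a,None,fx=4.4,fy=4.4,interpolation=cv2.INTER_CUBIC))
cv2.imwrite('pics/z2.png',cv2.resize(b[:110],None,fx=4.5,fy=4.5,interpolation=cv2.INTER_CUBIC))
E
```

```text
(no output)
```

View pics/z1.png

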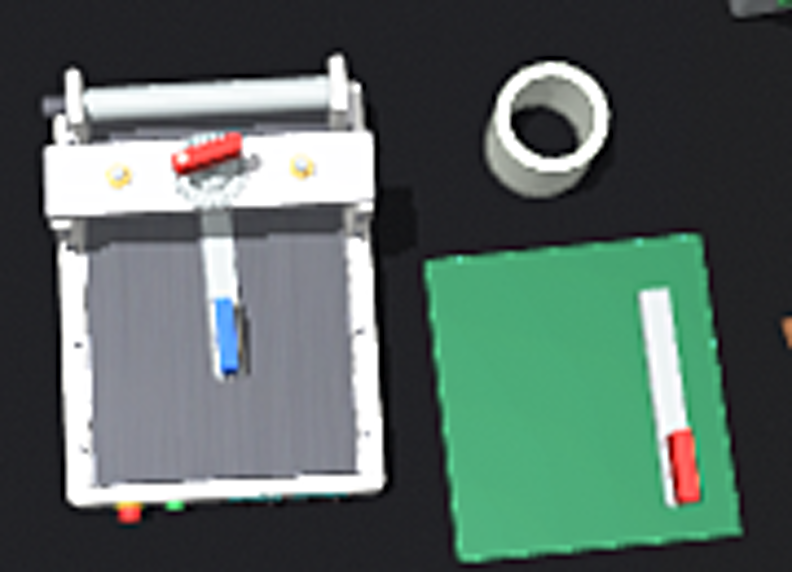

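View pics/z2.png

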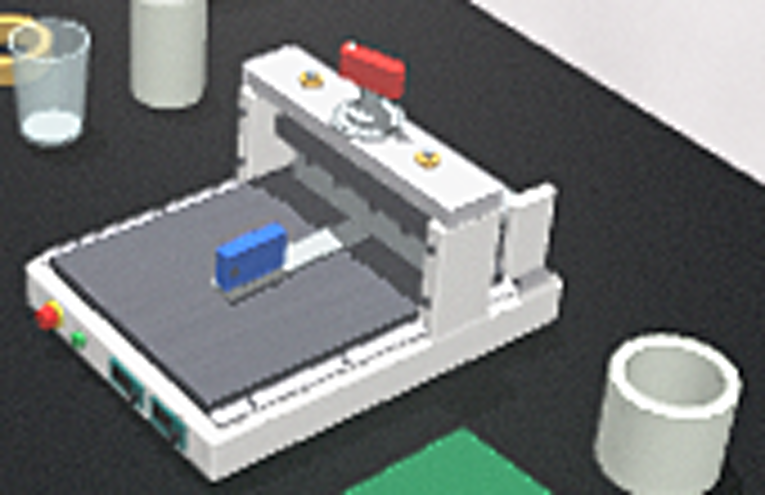

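```bash
python3 - <<'E'
from h import *
t=load('top1');s=load('side1')
T=lambda X,Y,z:atz(t,265+X/4.4-.4,95+Y/4.4-.4,z)
S=lambda X,Y,z:atz(s,290+X/4.5-.4,140+Y/4.5-.4,z)
def tri(a,b):
    (o,d),(p,e)=a,b; A=np.stack([d,-e],1); k=np.linalg.lstsq(A,p-o,rcond=None)[0]; return ((o+k[0]*d+p+k[1]*e)/2).round(4),np.linalg.norm(o+k[0]*d-p-k[1]*e).round(4)
print('bar ends top',T(176,158,.211),T(241,141,.211))
print('bar ctr side',S(373,58,.211))
print('handle top ctr',T(225,335,.098),'ends',T(222,299,.098),T(231,373,.098),'strip at blade',T(218,210,.066),T(203,225,.066),T(237,225,.066))
print('handle side ends',S(218,253,.098),S(284,226,.098),)
print('bushes',T(120,176,.163),T(303,166,.163),'side',S(312,78,.163),S(428,157,.163))
print('base front corners',T(68,502,.05),T(384,488,.05),'beam front',T(47,216,.157),T(373,210,.157),'back',T(46,147,.157),T(373,132,.157))
m=[T(X,Y,.004) for X,Y in((425,260),(702,235),(742,535),(459,563))];print('mat',m,np.mean(m,0))
print('red',T(684,468,.046),T(655,290,.01))
print('core',T(552,115,.075))
E
```

```text
bar ends top [0.65485667 0.03307293 0.211     ] [ 0.66625511 -0.01141611  0.211     ]
bar ctr side [0.65692483 0.00995011 0.211     ]
handle top ctr [0.55388753 0.00273811 0.098     ] ends [0.58099608 0.00473729 0.098     ] [ 0.52542448 -0.00144004  0.098     ] strip at blade [0.65740441 0.00790319 0.066     ] [0.64579465 0.01942198 0.066     ] [ 0.6454571  -0.00648368  0.066     ]
handle side ends [0.52490574 0.00185462 0.098     ] [0.58340447 0.00449416 0.098     ]
bushes [0.6567679  0.07512637 0.163     ] [ 0.66232668 -0.05478901  0.163     ] side [0.6549455  0.07479468 0.163     ] [ 0.65983053 -0.05405513  0.163     ]
base front corners [0.4364953 0.1232407 0.05     ] [ 0.44463701 -0.1152524   0.05      ] beam front [0.62988151 0.12758905 0.157     ] [ 0.63121306 -0.1041249   0.157     ] back [0.68069583 0.12864478 0.157     ] [ 0.68854075 -0.10528411  0.157     ]
mat [array([ 0.63133172, -0.15473097,  0.004     ]), array([ 0.64907406, -0.37504698,  0.004     ]), array([ 0.41011257, -0.39506639,  0.004     ]), array([ 0.39069378, -0.17529665,  0.004     ])] [ 0.52030303 -0.27503525  0.004     ]
red [ 0.4578602  -0.34244425  0.046     ] [ 0.60353717 -0.33449366  0.01      ]
core [ 0.72622594 -0.24735462  0.075     ]
```

```bash
python3 - <<'E'
from h import *
rel([.6585,.0103,.25],.25)
E
```

```text
shift mm [-492.5  639.6   -4.6]
rotvec [1.000e-03 2.000e-03 1.096e+00]
rotvec [-2.000e-03  2.000e-03 -2.046e+00]
```

```bash
python3 -m creep '[-492,640,-5,0,0,1.096,100,-492,640,-5,0,0,1.096,100,-492,640,-5,0,0,1.096,100,-492,640,-5,0,0,1.096,100,-492,640,-5,0,0,1.096,100,-492,640,-5,0,0,1.096,100,-492,640,-5,0,0,1.096,100,-492,640,-5,0,0,1.096,100,-492,640,-5,0,0,1.096,100,-492,640,-5,0,0,1.096,100,-492,640,-5,0,0,1.096,100,-492,640,-5,0,0,1.096,100]' 30; python3 - <<'E'
from h import *
rel([.6585,.0103,.25],.25)
E
```

```text
time_s: 1.1
tool_pos: [0.4637, 0.2463, 0.2482]
orientation: [0.001, 0.992, 0.125, -0.001]
wrist_force: [1.2, 0.7, -1.4]
opening: 0.605
shift mm [130.2 277.   -1.4]
rotvec [0.002 0.002 0.001]
rotvec [-3.000e-03  3.000e-03 -3.141e+00]
```

```bash
python3 -m creep '[130,277,-1,0.002,0.002,0,100,130,277,-1,0.002,0.002,0,100,130,277,-1,0.002,0.002,0,100,130,277,-1,0.002,0.002,0,100,130,277,-1,0.002,0.002,0,100,130,277,-1,0.002,0.002,0,100,130,277,-1,0.002,0.002,0,100,130,277,-1,0.002,0.002,0,100,130,277,-1,0.002,0.002,0,100,130,277,-1,0.002,0.002,0,100]' 30; python3 - <<'E'
from h import *
rel([.6585,.0103,.25],.25)
c=snap('wrist','w1')
p,M=pose(); print(p,c["world_from_camera"].round(3).tolist(),c["k1"])
for P in([.6585,.0103,.211],[.554,.003,.098],[.6585,.0103,.168]): print(proj(c,P))
E
```

```text
time_s: 1.93
tool_pos: [0.6581, 0.0091, 0.2486]
orientation: [-0.0, 0.992, 0.124, -0.001]
wrist_force: [-0.8, 0.6, -0.2]
opening: 0.608
shift mm [ 0.7 -1.  -1.4]
rotvec [-0.     0.002 -0.002]
rotvec [3.00e-03 1.00e-03 3.14e+00]
[0.65769863 0.01127879 0.24878006] [[0.969, -0.236, -0.069, 0.641], [0.246, 0.928, 0.279, 0.08], [-0.002, -0.287, 0.958, 0.378], [0.0, 0.0, 0.0, 1.0]] -0.026134889777051338
[318.97579455 230.10815021]
[217.97903266 168.75133483]
[319.06870273 208.4810389 ]
```

View pics/w1.png

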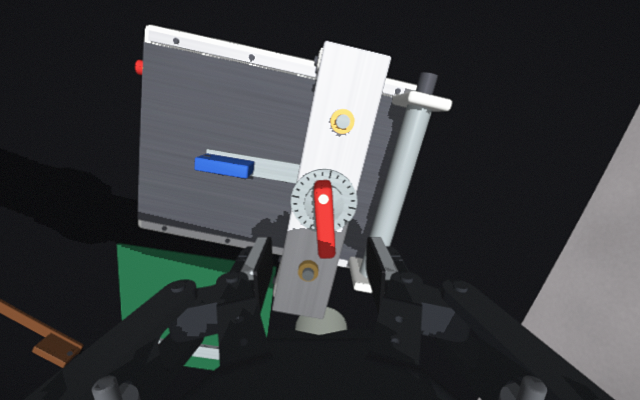

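The wrist view shows the bar running (323,183) to (326,255), the bushes at (343,122) and (308,271), and the blue handle from (196,160) to (252,173).

```bash
python3 - <<'E'
from h import *
c=load('w1')
im=c["frame"].astype(int); hsv=cv2.cvtColor(c["frame"],cv2.COLOR_BGR2HSV)
red=((hsv[...,0]<8)|(hsv[...,0]>172))&(hsv[...,1]>120); red[:, :300]=0; red[:,345:]=0; red[:170]=0;red[262:]=0
v,u=np.nonzero(red); print('red',u.min(),u.max(),v.min(),v.max())
print(im[178:260:4,324].tolist())
a=atz(c,323,183,.211);b=atz(c,326.5,250,.211);b2=atz(c,326,257,.211);print(a,b,b2,np.linalg.norm(a-b),np.linalg.norm(a-b2))
print('bush',atz(c,343,122,.163),atz(c,308,271,.163),(atz(c,343,122,.163)+atz(c,308,271,.163))/2)
blue=(hsv[...,0]>100)&(hsv[...,0]<125)&(hsv[...,1]>150)
v,u=np.nonzero(blue); r=cv2.minAreaRect(np.stack([u,v],1).astype(np.float32)); print(r)
for p in((197,157),(254,166),(252,176),(196,166)): print(atz(c,*p,.098))
print('strip',atz(c,253,160,.066),atz(c,253,180,.066),atz(c,298,163,.066),atz(c,298,182,.066))
cr=c["frame"]
cv2.imwrite('pics/w1z.png',np.hstack([cv2.resize(cr[140:190,185:305],(0,0),fx=3.3,fy=3.3*2,interpolation=2)[:,:400] ,cv2.resize(cr[170:270,290:360],(0,0),fx=3.3,fy=3.3,interpolation=2)[:330]]))
E
```

```text
red 314 334 180 257
[[217, 215, 206], [31, 33, 135], [32, 34, 146], [60, 65, 241], [163, 175, 237], [249, 252, 250], [252, 255, 250], [63, 68, 245], [63, 68, 245], [63, 68, 245], [63, 68, 245], [63, 68, 245], [61, 66, 244], [62, 67, 244], [62, 68, 244], [62, 68, 244], [35, 39, 151], [33, 35, 138], [32, 34, 138], [31, 34, 138], [77, 76, 122]]
[0.65320027 0.04126658 0.211     ] [ 0.66682774 -0.00229061  0.211     ] [ 0.66781686 -0.00738161  0.211     ] 0.045639207270007365 0.05079657363019333
bush [0.65946542 0.07891725 0.163     ] [ 0.66373413 -0.04970203  0.163     ] [0.66159978 0.01460761 0.163     ]
((142.39183044433594, 173.80267333984375), (26.796520233154297, 222.4641571044922), 84.39546203613281)
[0.53155021 0.00974063 0.098     ]
[0.58921203 0.0147923  0.098     ]
[0.58910321 0.0040889  0.098     ]
[5.31712072e-01 3.21585156e-04 9.80000000e-02]
strip [0.5809579  0.01373415 0.066     ] [ 0.58512615 -0.0089583   0.066     ] [0.63074102 0.02281395 0.066     ] [0.63568266 0.00142573 0.066     ]
```

View pics/w1z.png

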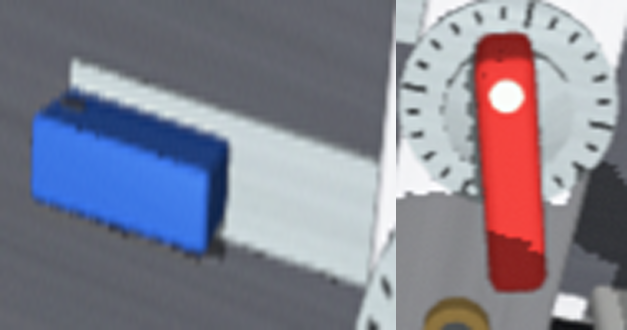

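```bash
python3 - <<'E'
from h import *
c=snap('wrist','w2'); c1=load('w1')
p,M=pose(); print(p)
g=[cv2.cvtColor(x["frame"],cv2.COLOR_BGR2GRAY).astype(np.float32) for x in(c1,c)]
print('shift',cv2.phaseCorrelate(g[0][20:280,130:440].copy(),g[1][20:280,130:440].copy()), c["world_from_camera"][:3,3]-c1["world_from_camera"][:3,3])
hsv=cv2.cvtColor(c["frame"],cv2.COLOR_BGR2HSV)
f=lambda m:(lambda q:(q[1].mean().round(1),q[0].mean().round(1),q[1].min(),q[1].max(),q[0].min(),q[0].max()))(np.nonzero(m))
gold=(hsv[...,0]>15)&(hsv[...,0]<30)&(hsv[...,1]>110)
for sl in((slice(100,150),slice(320,370)),(slice(255,290),slice(290,330))):
    m=np.zeros_like(gold);m[sl]=gold[sl];print('gold',f(m))
m=np.zeros_like(gold); b=(hsv[...,0]>100)&(hsv[...,0]<125)&(hsv[...,1]>150)&(hsv[...,2]>170); m[130:200,180:270]=b[130:200,180:270]; q=f(m);print('blue top',q,atz(c,q[0],q[1],.098))
# jaws' midline: project grasp point
print('tcp px',proj(c,p),'axis pts at .211',proj(c,[p[0],p[1],.211]))
np.save('pics/dummy.npy',0)
E
```

```text
[0.65756781 0.01238178 0.24904188]
shift ((0.05627976540029067, 2.725762903506677), 0.7383129921665899) [-0.00059029  0.00189288  0.00030801]
gold (np.float64(341.2), np.float64(124.3), np.int64(331), np.int64(353), np.int64(113), np.int64(136))
gold (np.float64(307.6), np.float64(269.7), np.int64(298), np.int64(317), np.int64(263), np.int64(281))
blue top (np.float64(220.8), np.float64(169.3), np.int64(195), np.int64(247), np.int64(159), np.int64(179)) [0.55643672 0.00512722 0.098     ]
tcp px [317.83196644 259.11926671] axis pts at .211 [318.147368   229.92469045]
```

```bash
python3 - <<'E'
from h import *
rel([.660,.0125,.193],.27)
E
```

```text
shift mm [ 2.4  0.6 56. ]
rotvec [-0.002  0.001 -0.017]
rotvec [1.000e-03 3.000e-03 3.124e+00]
```

```bash
python3 -m creep '[2.4,0.6,28,0,0,-0.017,100,2.4,0.6,56,0,0,-0.017,100,2.4,0.6,56,0,0,-0.017,100,2.4,0.6,56,0,0,-0.017,100,2.4,0.6,56,0,0,-0.017,130]' 30;python3 -m creep '[0,0,0,0,0,0,255,0,0,0,0,0,0,255,0,0,0,0,0,0,255,0,0,0,0,0,0,255,0,0,0,0,0,0,255]' 30; python3 - <<'E'
from h import *
s=readout.sense();print(s['time_s'],np.round(s['wrist_force'],2),np.round(s['torque'],3),s['opening'])
rel([.660,.0125,.193],.27)
E
```

```text
time_s: 2.45
tool_pos: [0.6605, 0.0137, 0.1946]
orientation: [-0.001, 0.991, 0.135, 0.001]
wrist_force: [0.9, 0.9, 0.4]
opening: 0.5
time_s: 2.87
tool_pos: [0.6608, 0.0138, 0.1969]
orientation: [-0.001, 0.991, 0.135, 0.001]
wrist_force: [-2.3, 0.4, 6.3]
opening: 0.136
2.8667 [-2.35  0.45  6.29] [0.039 0.607 0.016] 0.13645324697297945
shift mm [-1.1  1.   3.9]
rotvec [-0.002 -0.003  0.002]
rotvec [ 5.00e-03 -3.00e-03 -3.14e+00]
```

```bash
python3 -m creep '[0,0,0,0,0,0.12,255,0,0,0,0,0,0.24,255,0,0,0,0,0,0.36,255,0,0,0,0,0,0.48,255,0,0,0,0,0,0.60,255,0,0,0,0,0,0.72,255,0,0,0,0,0,0.84,255,0,0,0,0,0,0.93,255,0,0,0,0,0,0.93,255,0,0,0,0,0,0.93,255,0,0,0,0,0,0.93,255]' 30; python3 - <<'E'
from h import *
s=readout.sense();print(s['time_s'],np.round(s['wrist_force'],2),np.round(s['torque'],3),s['opening'])
p,M=pose();print('yaw',np.arctan2(M[1,0],M[0,0]),s['joint_positions'][6])
rel([.660,.0125,.193],.27)
E
```

```text
time_s: 3.78
tool_pos: [0.6602, 0.0139, 0.1969]
orientation: [-0.002, 0.947, -0.322, 0.0]
wrist_force: [-3.5, -0.2, 0.5]
opening: 0.133
3.7833 [-3.45 -0.23  0.54] [-0.158  0.524 -0.101] 0.13297032371820178
yaw -0.6563791723055439 -0.3597699286949039
shift mm [0.7 1.2 3.9]
rotvec [-0.003 -0.001 -0.926]
rotvec [-1.000e-03  4.000e-03  2.215e+00]
```

```bash
cat >> h.py <<'E'
def st():
    s=readout.sense();p,M=pose();print('t',round(s['time_s'],2),'F',np.round(s['wrist_force'],2),'T',np.round(s['torque'],3),'op',round(s['opening'],3),'p',p.round(4),'yaw',round(np.arctan2(M[1,0],M[0,0]),4))
E
python3 -m creep '[0,0,0,0,0,0,150,0,0,0,0,0,0,100,0,0,-40,0,0,0,100]' 30; python3 - <<'E'
from h import *
st()
for P in([.660,.0125,.24],[.556,.0042,.235],[.556,.0042,.14],[.556,.0042,.087]): rel(P,-1.52)
E
```

```text
time_s: 4.03
tool_pos: [0.6562, 0.0153, 0.2294]
orientation: [0.0, 0.947, -0.322, -0.008]
wrist_force: [0.0, 0.7, -2.1]
opening: 0.551
t 4.03 F [ 0.05  0.73 -2.1 ] T [ 0.06   0.063 -0.008] op 0.551 p [0.6562 0.0153 0.2294] yaw -0.6558
shift mm [  4.6  -0.1 -10.7]
rotvec [0.011 0.011 0.864]
rotvec [-0.014  0.013 -2.277]
shift mm [-72.7  69.9  -4.2]
rotvec [0.011 0.011 0.864]
rotvec [-0.014  0.013 -2.277]
shift mm [-71.3  69.4  90.8]
rotvec [0.011 0.011 0.864]
rotvec [-0.014  0.013 -2.277]
shift mm [-70.6  69.1 143.8]
rotvec [0.011 0.011 0.864]
rotvec [-0.014  0.013 -2.277]
```

```bash
python3 -m creep '[-36,35,-5,0.01,0.01,0.12,100,-72,69.5,-4,0.01,0.01,0.24,100,-72,69.5,20,0.01,0.01,0.36,100,-72,69.5,50,0.01,0.01,0.48,100,-71,69,70,0.01,0.01,0.60,100,-71,69,80,0.01,0.01,0.72,100,-71,69,90,0.01,0.01,0.864,100,-71,69,90,0.01,0.01,0.864,100,-71,69,90,0.01,0.01,0.864,100]' 30; python3 - <<'E'
from h import *
st()
for P in([.556,.0042,.14],[.556,.0042,.087]): rel(P,-1.52)
c=snap('wrist','w3',(120,60,520,320),2); p,M=pose(); print(proj(c,p),proj(c,[p[0],p[1],.098]));st()
E
```

```text
time_s: 4.78
tool_pos: [0.557, 0.0044, 0.1407]
orientation: [0.0, 0.726, -0.688, -0.0]
wrist_force: [0.3, 0.1, 0.6]
opening: 0.608
t 4.78 F [0.34 0.11 0.63] T [-0.03  -0.009 -0.016] op 0.608 p [0.557  0.0044 0.1407] yaw -1.5168
shift mm [0.1 1.  0.7]
rotvec [ 0.001 -0.     0.003]
rotvec [ 0.000e+00  2.000e-03 -3.138e+00]
shift mm [ 0.1  0.9 53.7]
rotvec [ 0.001 -0.     0.003]
rotvec [ 0.000e+00  2.000e-03 -3.138e+00]
[319.67596355 261.95284946] [319.50344329 228.81133   ]
t 4.83 F [-0.39 -0.2  -0.22] T [-0.031 -0.034 -0.022] op 0.608 p [0.5573 0.0041 0.1413] yaw -1.5166
```

View pics/w3.png

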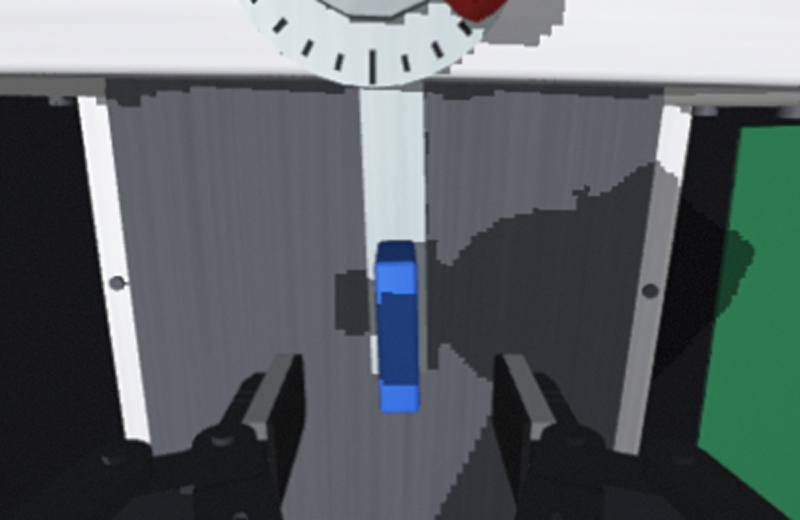

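The handle is centred between the jaws (crop column 398, tool midline 399) and tilted about 0.03 rad from the tool. The arm is over its centre, so I descend and grip.

```bash
python3 -m creep '[0,0.5,27,0,0,-0.025,110,0,0.5,54,0,0,-0.025,110,0,0.5,54,0,0,-0.025,110,0,0.5,54,0,0,-0.025,110]' 30; python3 - <<'E'
from h import *
st(); 
for i in range(2): capture('top'); st()
E
python3 -m creep '[0,0,0,0,0,0,255,0,0,0,0,0,0,255,0,0,0,0,0,0,255,0,0,0,0,0,0,255,0,0,0,0,0,0,255]' 20; python3 - <<'E'
from h import *
for i in range(3): capture('top'); st()
E
```

```text
time_s: 5.17
tool_pos: [0.5568, 0.004, 0.0876]
orientation: [-0.0, 0.735, -0.678, -0.0]
wrist_force: [-0.2, -0.2, 0.1]
opening: 0.567
t 5.17 F [-0.19 -0.25  0.05] T [ 0.011 -0.014  0.027] op 0.567 p [0.5568 0.004  0.0876] yaw -1.4903
t 5.22 F [-0.07 -0.41  0.96] T [ 0.012 -0.019 -0.047] op 0.567 p [0.5578 0.0036 0.0886] yaw -1.4908
t 5.27 F [ 0.47 -1.   -0.09] T [-0.009 -0.035  0.035] op 0.569 p [0.5582 0.0034 0.0892] yaw -1.4911
time_s: 5.68
tool_pos: [0.5591, 0.0035, 0.0905]
orientation: [-0.002, 0.735, -0.678, 0.002]
wrist_force: [-1.1, 0.8, 7.0]
opening: 0.16
t 5.73 F [-0.12  0.67  6.35] T [0.208 0.163 0.022] op 0.165 p [0.5591 0.0034 0.0905] yaw -1.4908
t 5.78 F [-0.28  1.34  6.39] T [ 0.186  0.161 -0.014] op 0.158 p [0.5591 0.0034 0.0905] yaw -1.4908
t 5.83 F [-0.13  0.71  7.33] T [ 0.068  0.122 -0.043] op 0.155 p [0.5591 0.0035 0.0905] yaw -1.4907
```

```bash
python3 -m creep '[0,0,0,0,0,0,255,0,0,0,0,0,0,255]' 20; python3 - <<'E'
from h import *
for i in range(3): capture('top'); st()
E
python3 -m creep '[0,1,0,0,0,0,255,0,2,0,0,0,0,255,0,3,0,0,0,0,255]' 20; python3 - <<'E'
from h import *
for i in range(3): capture('top'); st()
E
```

```text
time_s: 6.0
tool_pos: [0.5591, 0.0035, 0.0907]
orientation: [-0.002, 0.735, -0.678, 0.002]
wrist_force: [0.5, 0.6, -0.5]
opening: 0.164
t 6.05 F [-0.5   0.26  2.1 ] T [ 0.048  0.094 -0.021] op 0.157 p [0.559  0.0036 0.0906] yaw -1.4905
t 6.1 F [0.26 0.43 2.08] T [ 0.089  0.106 -0.025] op 0.157 p [0.559  0.0036 0.0906] yaw -1.4906
t 6.15 F [-0.17  0.12  1.18] T [ 0.084  0.092 -0.007] op 0.159 p [0.559  0.0036 0.0905] yaw -1.4906
time_s: 6.4
tool_pos: [0.5563, 0.0033, 0.0906]
orientation: [-0.002, 0.735, -0.678, 0.002]
wrist_force: [1.2, 0.3, 0.7]
opening: 0.159
t 6.45 F [0.12 0.19 0.61] T [ 0.008 -0.137  0.003] op 0.157 p [0.556  0.0032 0.0906] yaw -1.4907
t 6.5 F [0.27 0.26 0.49] T [-0.036 -0.106 -0.023] op 0.158 p [0.556  0.0032 0.0905] yaw -1.4907
t 6.55 F [0.56 0.3  0.52] T [-0.03  -0.095  0.001] op 0.155 p [0.556  0.0032 0.0905] yaw -1.4907
```

```bash
python3 -m creep '[0,0,0,0,0,0,150,0,0,0,0,0,0,100,0,0,-40,0,0,0,100,0,0,-82,0,0,0,100,0,0,-124,0,0,0,100,0,0,-150,0,0,0,100]' 30; python3 - <<'E'
from h import *
st()
for P in([.660,.0138,.24],[.660,.0138,.195]): rel(P,-.656)
E
```

```text
time_s: 7.05
tool_pos: [0.556, 0.0022, 0.2443]
orientation: [-0.003, 0.735, -0.679, 0.004]
wrist_force: [1.3, -0.1, 0.2]
opening: 0.608
t 7.05 F [ 1.31 -0.1   0.18] T [ 0.027 -0.101 -0.021] op 0.608 p [0.556  0.0022 0.2443] yaw -1.4915
shift mm [  -3.3 -104.6    5.3]
rotvec [-0.009 -0.006 -0.836]
rotvec [-0.007  0.011  2.306]
shift mm [  -3.4 -104.1   50.3]
rotvec [-0.009 -0.006 -0.836]
rotvec [-0.007  0.011  2.306]
```

```bash
python3 -m creep '[-1,-35,2,-0.01,-0.006,-0.12,100,-2,-70,2,-0.01,-0.006,-0.24,100,-3,-104,2,-0.01,-0.006,-0.36,100,-3,-104,2,-0.01,-0.006,-0.48,100,-3,-104,2,-0.01,-0.006,-0.60,100,-3,-104,2,-0.01,-0.006,-0.72,100,-3,-104,2,-0.01,-0.006,-0.836,100,-3.4,-104,25,-0.01,-0.006,-0.836,100,-3.4,-104,50,-0.01,-0.006,-0.836,100,-3.4,-104,50,-0.01,-0.006,-0.836,100,-3.4,-104,50,-0.01,-0.006,-0.836,100]' 30; python3 -c "
from h import *
st();rel([.660,.0138,.195],-.656)"
```

```text
time_s: 7.97
tool_pos: [0.6586, 0.0141, 0.1939]
orientation: [0.001, 0.947, -0.322, -0.003]
wrist_force: [-0.3, -1.4, 0.4]
opening: 0.611
t 7.97 F [-0.28 -1.36  0.45] T [ 0.003 -0.033 -0.061] op 0.611 p [0.6586 0.0141 0.1939] yaw -0.6557
shift mm [ 1.2 -0.6 -1.2]
rotvec [0.004 0.004 0.   ]
rotvec [-0.007  0.006 -3.141]
```

Grip, then turn +0.38.

```bash
python3 -m creep '[1,-0.5,-1,0.004,0.004,0,255,1,-0.5,-1,0.004,0.004,0,255,1,-0.5,-1,0.004,0.004,0,255,1,-0.5,-1,0.004,0.004,0,255,1,-0.5,-1,0.004,0.004,0,255]' 30; python3 -c "
from h import *
st()"; python3 -m creep '[0,0,0,0,0,0.12,255,0,0,0,0,0,0.24,255,0,0,0,0,0,0.36,255,0,0,0,0,0,0.38,255,0,0,0,0,0,0.38,255,0,0,0,0,0,0.38,255]' 30;  python3 -c "
from h import *
st()"; python3 -m creep '[0,0,0,0,0,0,150,0,0,0,0,0,0,100,0,0,-40,0,0,0,100]' 30; python3 - <<'E'
from h import *
st()
for P in([.556,.0035,.235],[.556,.0035,.09]): rel(P,-1.49)
E
```

```text
time_s: 8.38
tool_pos: [0.6602, 0.0138, 0.1964]
orientation: [-0.001, 0.947, -0.322, 0.001]
wrist_force: [-1.0, -0.1, 5.3]
opening: 0.134
t 8.38 F [-0.98 -0.06  5.31] T [0.096 0.344 0.087] op 0.134 p [0.6602 0.0138 0.1964] yaw -0.6554
time_s: 8.88
tool_pos: [0.66, 0.014, 0.1965]
orientation: [-0.001, 0.869, -0.494, 0.0]
wrist_force: [-1.7, 1.0, 0.4]
opening: 0.134
t 8.88 F [-1.73  1.02  0.39] T [ 0.063  0.206 -0.101] op 0.134 p [0.66   0.014  0.1965] yaw -1.0335
time_s: 9.13
tool_pos: [0.6556, 0.0157, 0.2286]
orientation: [0.002, 0.87, -0.494, -0.007]
wrist_force: [-0.3, 1.7, -0.8]
opening: 0.551
t 9.13 F [-0.31  1.7  -0.8 ] T [ 0.114  0.048 -0.04 ] op 0.551 p [0.6556 0.0157 0.2286] yaw -1.0328
shift mm [-40.6  91.8  -4.9]
rotvec [0.014 0.007 0.457]
rotvec [-0.01   0.019 -2.684]
shift mm [-39.1  90.2 140.1]
rotvec [0.014 0.007 0.457]
rotvec [-0.01   0.019 -2.684]
```

```bash
python3 -m creep '[-14,31,-7,0.014,0.007,0.12,100,-28,62,-7,0.014,0.007,0.24,100,-40,92,-5,0.014,0.007,0.36,100,-40,92,-5,0.014,0.007,0.457,100,-40,91,30,0.014,0.007,0.457,100,-39,90,65,0.014,0.007,0.457,100,-39,90,100,0.014,0.007,0.457,100,-39,90,125,0.014,0.007,0.457,100,-39,90,139,0.014,0.007,0.457,100,-39,90,139,0.014,0.007,0.457,100]' 30; python3 - <<'E'
from h import *
st();rel([.556,.0035,.09],-1.49)
E
```

```text
time_s: 9.97
tool_pos: [0.5543, 0.0039, 0.088]
orientation: [0.002, 0.735, -0.678, -0.002]
wrist_force: [-0.5, 0.7, 0.0]
opening: 0.61
t 9.97 F [-0.46  0.67  0.05] T [ 0.068  0.015 -0.041] op 0.61 p [0.5543 0.0039 0.088 ] yaw -1.489
shift mm [ 0.6 -1.7 -2.1]
rotvec [0.006 0.001 0.001]
rotvec [-2.000e-03  9.000e-03 -3.141e+00]
```

```bash
python3 -m creep '[0.5,-1,-2,0.005,0,0,255,0.5,-1,-2,0.005,0,0,255,0.5,-1,-2,0.005,0,0,255,0.5,-1,-2,0.005,0,0,255,0.5,-1,-2,0.005,0,0,255]' 20; python3 -m creep '[0,0,0,0,0,0,255,0,0,0,0,0,0,255]' 20; python3 - <<'E'
from h import *
for i in range(2): capture('top'); st()
E
python3 -m creep '[0,1,0,0,0,0,255,0,2,0,0,0,0,255,0,3,0,0,0,0,255]' 20; python3 - <<'E'
from h import *
for i in range(3): capture('top'); st()
E
```

```text
time_s: 10.38
tool_pos: [0.5564, 0.0033, 0.0915]
orientation: [-0.001, 0.736, -0.677, 0.0]
wrist_force: [0.3, 0.1, 4.5]
opening: 0.157
time_s: 10.55
tool_pos: [0.5564, 0.0034, 0.0916]
orientation: [-0.001, 0.736, -0.677, 0.001]
wrist_force: [0.9, -0.2, -1.9]
opening: 0.158
t 10.6 F [ 0.04 -0.15  0.45] T [-0.056 -0.035  0.005] op 0.161 p [0.5564 0.0034 0.0915] yaw -1.4886
t 10.65 F [-0.33  0.07  0.34] T [-0.002  0.034  0.007] op 0.161 p [0.5564 0.0034 0.0915] yaw -1.4887
time_s: 10.9
tool_pos: [0.5539, 0.0033, 0.0915]
orientation: [-0.002, 0.736, -0.677, 0.001]
wrist_force: [2.2, 0.8, -0.9]
opening: 0.156
t 10.95 F [ 1.76  0.35 -1.53] T [ 0.038 -0.317 -0.004] op 0.166 p [0.5536 0.0032 0.0915] yaw -1.4885
t 11.0 F [ 1.64 -0.02 -1.84] T [ 0.05  -0.381  0.025] op 0.158 p [0.5536 0.0032 0.0915] yaw -1.4886
t 11.05 F [ 1.66 -0.53 -0.91] T [-0.034 -0.422 -0.043] op 0.156 p [0.5536 0.0032 0.0915] yaw -1.4886
```

```bash
python3 -m creep '[0,-0.8,0,0,0,0,255,0,-1.6,0,0,0,0,255,0,-2.4,0,0,0,0,255,0,-3.2,0,0,0,0,255]' 20;python3 -c "
from h import *
for i in range(3): capture('top'); st()"; python3 -m creep '[0,0.8,0,0,0,0,255,0,1.6,0,0,0,0,255,0,2.4,0,0,0,0,255]' 20; python3 -c "
from h import *
for i in range(3): capture('top'); st()"
```

```text
time_s: 11.38
tool_pos: [0.5538, 0.0032, 0.0915]
orientation: [0.0, 0.735, -0.678, -0.002]
wrist_force: [-6.9, -0.9, 7.2]
opening: 0.16
t 11.43 F [-6.34  0.15  6.45] T [-0.008  1.146  0.039] op 0.161 p [0.554  0.0032 0.0915] yaw -1.4892
t 11.48 F [-6.13  0.33  5.3 ] T [ 0.005  1.062 -0.014] op 0.158 p [0.554  0.0033 0.0915] yaw -1.4892
t 11.53 F [-6.99  0.5   6.29] T [-0.087  1.121  0.   ] op 0.159 p [0.554  0.0032 0.0915] yaw -1.4892
time_s: 11.78
tool_pos: [0.553, 0.0031, 0.0917]
orientation: [-0.001, 0.735, -0.678, -0.001]
wrist_force: [2.2, 0.3, -1.8]
opening: 0.156
t 11.83 F [ 2.42  0.39 -1.81] T [ 0.024 -0.615 -0.018] op 0.157 p [0.5527 0.0031 0.0916] yaw -1.4889
t 11.88 F [ 2.39 -0.33 -0.68] T [ 0.051 -0.617  0.062] op 0.158 p [0.5527 0.0031 0.0916] yaw -1.489
t 11.93 F [ 2.16 -0.27 -1.36] T [-0.004 -0.631 -0.009] op 0.159 p [0.5526 0.0031 0.0916] yaw -1.489
```

```bash
python3 -m creep '[0,0,0,0,0,0,150,0,0,0,0,0,0,100,0,0,-40,0,0,0,100,0,0,-82,0,0,0,100,0,0,-124,0,0,0,100,0,0,-150,0,0,0,100]' 30; python3 - <<'E'
from h import *
st()
for P in([.660,.0138,.24],[.660,.0138,.195]): rel(P,-1.033)
E
```

```text
time_s: 12.43
tool_pos: [0.5531, 0.0017, 0.2453]
orientation: [-0.001, 0.735, -0.678, 0.0]
wrist_force: [0.9, -0.6, 0.7]
opening: 0.61
t 12.43 F [ 0.9  -0.61  0.75] T [-0.028 -0.102 -0.033] op 0.61 p [0.5531 0.0017 0.2453] yaw -1.4901
shift mm [  -3.5 -107.5    5.5]
rotvec [-0.002  0.001 -0.457]
rotvec [1.000e-03 3.000e-03 2.684e+00]
shift mm [  -3.4 -107.4   50.5]
rotvec [-0.002  0.001 -0.457]
rotvec [1.000e-03 3.000e-03 2.684e+00]
```

```bash
python3 -m creep '[-1,-35,2,0,0,-0.12,100,-2,-70,2,0,0,-0.24,100,-3,-107,2,0,0,-0.36,100,-3,-107,2,0,0,-0.457,100,-3.4,-107.4,10,0,0,-0.457,100,-3.4,-107.4,30,0,0,-0.457,100,-3.4,-107.4,48,0,0,-0.457,100,-3.4,-107.4,48,0,0,-0.457,100]' 30; python3 -c "
from h import *
st();rel([.660,.0138,.195],-1.033)"
```

```text
time_s: 13.1
tool_pos: [0.6558, 0.0141, 0.1928]
orientation: [0.001, 0.869, -0.496, -0.004]
wrist_force: [-1.2, 0.1, -0.6]
opening: 0.608
t 13.1 F [-1.2   0.14 -0.65] T [-0.008  0.049  0.001] op 0.608 p [0.6558 0.0141 0.1928] yaw -1.037
shift mm [ 2.4 -3.4 -2.2]
rotvec [ 0.006  0.006 -0.004]
rotvec [ 0.01  -0.01   3.138]
```

```bash
python3 -m creep '[2,-3,-2,0.004,0.004,-0.004,130,2,-3,-2,0.004,0.004,-0.004,255,2,-3,-2,0.004,0.004,-0.004,255,2,-3,-2,0.004,0.004,-0.004,255,2,-3,-2,0.004,0.004,-0.004,255,2,-3,-2,0.004,0.004,-0.004,255]' 30; python3 -c "
from h import *
st()"; python3 -m creep '[0,0,0,0,0,0.07,255,0,0,0,0,0,0.14,255,0,0,0,0,0,0.14,255,0,0,0,0,0,0.14,255]' 30;  python3 -c "
from h import *
st()"; python3 -m creep '[0,0,0,0,0,0,150,0,0,0,0,0,0,100,0,0,-40,0,0,0,100]' 30; python3 - <<'E'
from h import *
st()
for P in([.553,.0033,.235],[.553,.0033,.09]): rel(P,-1.49)
E
```

```text
time_s: 13.6
tool_pos: [0.6597, 0.0139, 0.1961]
orientation: [0.0, 0.87, -0.494, -0.001]
wrist_force: [-1.2, 0.9, 4.4]
opening: 0.134
t 13.6 F [-1.25  0.93  4.44] T [-0.012  0.258 -0.061] op 0.134 p [0.6597 0.0139 0.1961] yaw -1.0332
time_s: 13.93
tool_pos: [0.6596, 0.014, 0.1961]
orientation: [0.0, 0.833, -0.553, -0.001]
wrist_force: [-0.8, 0.2, 1.3]
opening: 0.13
t 13.93 F [-0.78  0.18  1.29] T [ 0.039  0.155 -0.11 ] op 0.13 p [0.6596 0.014  0.1961] yaw -1.1718
time_s: 14.18
tool_pos: [0.6553, 0.0158, 0.2283]
orientation: [0.004, 0.833, -0.553, -0.009]
wrist_force: [0.6, 2.3, -1.2]
opening: 0.557
t 14.18 F [ 0.62  2.29 -1.23] T [ 0.099 -0.015 -0.014] op 0.557 p [0.6553 0.0158 0.2283] yaw -1.1713
shift mm [-28.3  99.2  -4.8]
rotvec [0.018 0.007 0.319]
rotvec [-0.01   0.025 -2.823]
shift mm [-26.9  96.9 140.2]
rotvec [0.018 0.007 0.319]
rotvec [-0.01   0.025 -2.823]
```

```bash
python3 -m creep '[-10,33,-7,0.018,0.007,0.12,100,-19,66,-7,0.018,0.007,0.24,100,-28,99,-5,0.018,0.007,0.319,100,-28,99,-5,0.018,0.007,0.319,100,-28,99,30,0.018,0.007,0.319,100,-27,97,65,0.018,0.007,0.319,100,-27,97,100,0.018,0.007,0.319,100,-27,97,125,0.018,0.007,0.319,100,-27,97,138,0.018,0.007,0.319,100,-27,97,138,0.018,0.007,0.319,100,-27,97,138,0.018,0.007,0.319,100]' 30; python3 - <<'E'
from h import *
st();rel([.553,.0033,.09],-1.49)
E
```

```text
time_s: 15.1
tool_pos: [0.5532, 0.003, 0.092]
orientation: [-0.0, 0.735, -0.678, -0.0]
wrist_force: [-0.2, -0.6, -0.0]
opening: 0.604
t 15.1 F [-0.2  -0.59 -0.01] T [-0.034  0.002  0.001] op 0.604 p [0.5532 0.003  0.092 ] yaw -1.4898
shift mm [-0.3  0.2  2. ]
rotvec [0. 0. 0.]
rotvec [-0.     0.    -3.141]
```

```bash
python3 -m creep '[0,0,2,0,0,0,255,0,0,2,0,0,0,255,0,0,2,0,0,0,255,0,0,2,0,0,0,255,0,0,2,0,0,0,255]' 25; python3 -m creep '[0,0,0,0,0,0,255,0,0,0,0,0,0,255]' 25; python3 - <<'E'
from h import *
for i in range(3): capture('top'); st()
E
python3 -m creep '[0,0.8,0.2,0,0,0,255,0,1.6,0.3,0,0,0,255,0,2.4,0.3,0,0,0,255,0,3.2,0.3,0,0,0,255]' 25; python3 - <<'E'
from h import *
for i in range(4): capture('top'); st()
E
```

```text
time_s: 15.52
tool_pos: [0.554, 0.0031, 0.0912]
orientation: [-0.001, 0.735, -0.678, 0.001]
wrist_force: [-1.2, -0.1, 5.3]
opening: 0.161
time_s: 15.68
tool_pos: [0.554, 0.0032, 0.0912]
orientation: [-0.001, 0.735, -0.678, 0.001]
wrist_force: [-0.9, 0.3, 0.8]
opening: 0.162
t 15.73 F [-1.02 -0.66  0.98] T [ 0.025  0.    -0.008] op 0.156 p [0.554  0.0031 0.0912] yaw -1.489
t 15.78 F [-0.39 -0.21  1.06] T [-0.014  0.02   0.076] op 0.159 p [0.5539 0.0032 0.0912] yaw -1.4891
t 15.83 F [ 0.3  -0.35  1.27] T [-0.023  0.038  0.076] op 0.158 p [0.5539 0.0032 0.0912] yaw -1.4891
time_s: 16.17
tool_pos: [0.5524, 0.003, 0.0912]
orientation: [-0.002, 0.736, -0.677, 0.002]
wrist_force: [5.0, 0.3, -1.4]
opening: 0.159
t 16.22 F [ 4.07  0.48 -0.91] T [ 0.047 -0.806 -0.01 ] op 0.157 p [0.552  0.003  0.0912] yaw -1.4887
t 16.27 F [ 4.05  0.73 -0.68] T [ 0.105 -0.922 -0.014] op 0.153 p [0.552  0.0029 0.0912] yaw -1.4888
t 16.32 F [ 4.89  1.34 -0.34] T [ 0.058 -0.959  0.011] op 0.158 p [0.5518 0.0029 0.0912] yaw -1.4888
t 16.37 F [4.77 0.43 0.43] T [ 0.184 -0.955  0.032] op 0.161 p [0.5518 0.0029 0.0912] yaw -1.4888
```

```bash
python3 -m creep '[0,0.6,0.2,0,0,0,255,0,1.2,0.4,0,0,0,255,0,1.8,0.4,0,0,0,255,0,2.4,0.4,0,0,0,255,0,3.0,0.4,0,0,0,255]' 25; python3 - <<'E'
from h import *
for i in range(2): capture('top'); st()
E
python3 -m creep '[0,0.6,0.2,0,0,0,255,0,1.2,0.4,0,0,0,255,0,1.8,0.4,0,0,0,255,0,2.4,0.4,0,0,0,255,0,3.0,0.4,0,0,0,255]' 25; python3 - <<'E'
from h import *
for i in range(5): capture('top'); st()
E
```

```text
time_s: 16.78
tool_pos: [0.5498, 0.0026, 0.0912]
orientation: [-0.002, 0.736, -0.677, 0.002]
wrist_force: [5.3, 0.1, 0.7]
opening: 0.157
t 16.83 F [5.3  0.31 0.74] T [ 0.13  -0.86   0.074] op 0.156 p [0.5496 0.0026 0.0912] yaw -1.4888
t 16.88 F [4.76 0.53 0.23] T [ 0.075 -0.892  0.055] op 0.158 p [0.5497 0.0026 0.0912] yaw -1.4887
time_s: 17.3
tool_pos: [0.5476, 0.0023, 0.0912]
orientation: [-0.003, 0.736, -0.677, 0.003]
wrist_force: [6.0, 0.7, 0.3]
opening: 0.157
t 17.35 F [5.9  1.18 1.01] T [ 0.163 -0.889  0.076] op 0.157 p [0.5475 0.0023 0.0912] yaw -1.4887
t 17.4 F [5.14 0.58 0.99] T [ 0.09  -0.843 -0.024] op 0.159 p [0.5475 0.0023 0.0912] yaw -1.4886
t 17.45 F [6.77 0.8  1.56] T [ 0.088 -0.84   0.011] op 0.155 p [0.5475 0.0023 0.0912] yaw -1.4887
t 17.5 F [6.13 0.62 0.33] T [ 0.131 -0.804  0.017] op 0.156 p [0.5475 0.0023 0.0912] yaw -1.4887
t 17.55 F [5.35 0.86 1.86] T [ 0.114 -0.861  0.004] op 0.154 p [0.5475 0.0023 0.0912] yaw -1.4887
```

Drag is about 5 N once corrected for vertical load, so I make a small further turn of 0.055 rad.

```bash
python3 -m creep '[0,0,0,0,0,0,150,0,0,0,0,0,0,100,0,0,-40,0,0,0,100,0,0,-82,0,0,0,100,0,0,-124,0,0,0,100,0,0,-150,0,0,0,100]' 30; python3 - <<'E'
from h import *
st()
for P in([.660,.0138,.24],[.660,.0138,.195]): rel(P,-1.172)
E
```

```text
time_s: 18.05
tool_pos: [0.5454, 0.0011, 0.2442]
orientation: [-0.003, 0.735, -0.678, 0.003]
wrist_force: [0.6, -0.8, 0.4]
opening: 0.606
t 18.05 F [ 0.63 -0.81  0.39] T [ 0.018 -0.047  0.058] op 0.606 p [0.5454 0.0011 0.2442] yaw -1.4904
shift mm [  -3.5 -115.3    5.2]
rotvec [-0.008 -0.003 -0.318]
rotvec [-0.004  0.011  2.823]
shift mm [  -3.5 -114.9   50.2]
rotvec [-0.008 -0.003 -0.318]
rotvec [-0.004  0.011  2.823]
```

```bash
python3 -m creep '[-1,-38,2,-0.008,0,-0.12,100,-2,-76,2,-0.008,0,-0.24,100,-3,-115,2,-0.008,0,-0.318,100,-3,-115,2,-0.008,0,-0.318,100,-3.4,-115,10,-0.008,0,-0.318,100,-3.4,-115,30,-0.008,0,-0.318,100,-3.4,-115,48,-0.008,0,-0.318,100,-3.4,-115,48,-0.008,0,-0.318,100]' 30; python3 -c "
from h import *
st();rel([.660,.0138,.195],-1.172)"
```

```text
time_s: 18.72
tool_pos: [0.6551, 0.0139, 0.192]
orientation: [0.004, 0.832, -0.554, -0.004]
wrist_force: [-1.2, 0.1, -1.8]
opening: 0.606
t 18.72 F [-1.15  0.12 -1.78] T [0.028 0.023 0.043] op 0.606 p [0.6551 0.0139 0.192 ] yaw -1.1751
shift mm [ 1.9 -4.4 -3. ]
rotvec [ 0.012  0.003 -0.003]
rotvec [ 0.005 -0.018  3.138]
```

```bash
python3 -m creep '[2,-4,-3,0.01,0.003,-0.003,130,2,-4,-3,0.01,0.003,-0.003,255,2,-4,-3,0.01,0.003,-0.003,255,2,-4,-3,0.01,0.003,-0.003,255,2,-4,-3,0.01,0.003,-0.003,255,2,-4,-3,0.01,0.003,-0.003,255]' 30; python3 -c "
from h import *
st()"; python3 -m creep '[0,0,0,0,0,0.055,255,0,0,0,0,0,0.055,255,0,0,0,0,0,0.055,255,0,0,0,0,0,0.055,255]' 30;  python3 -c "
from h import *
st()"; python3 -m creep '[0,0,0,0,0,0,150,0,0,0,0,0,0,100,0,0,-40,0,0,0,100]' 30; python3 - <<'E'
from h import *
st()
for P in([.548,.0025,.235],[.548,.0025,.09]): rel(P,-1.49)
E
```

```text
time_s: 19.22
tool_pos: [0.6595, 0.0138, 0.1963]
orientation: [0.0, 0.833, -0.553, -0.001]
wrist_force: [-3.1, 1.9, 5.8]
opening: 0.136
t 19.22 F [-3.07  1.89  5.79] T [ 0.224  0.596 -0.137] op 0.136 p [0.6595 0.0138 0.1963] yaw -1.172
time_s: 19.55
tool_pos: [0.6594, 0.0139, 0.1963]
orientation: [0.0, 0.818, -0.575, -0.001]
wrist_force: [-1.2, 1.3, 0.9]
opening: 0.132
t 19.55 F [-1.25  1.28  0.93] T [ 0.13   0.24  -0.119] op 0.132 p [0.6594 0.0139 0.1963] yaw -1.2261
time_s: 19.8
tool_pos: [0.6553, 0.0156, 0.2285]
orientation: [0.004, 0.818, -0.575, -0.008]
wrist_force: [0.2, 1.6, -1.2]
opening: 0.553
t 19.8 F [ 0.18  1.55 -1.18] T [ 0.098 -0.018 -0.03 ] op 0.553 p [0.6553 0.0156 0.2285] yaw -1.2261
shift mm [-24.  105.5  -4.7]
rotvec [0.017 0.005 0.264]
rotvec [-0.008  0.024 -2.877]
shift mm [-22.9 103.2 140.3]
rotvec [0.017 0.005 0.264]
rotvec [-0.008  0.024 -2.877]
```

```bash
python3 -m creep '[-8,35,-7,0.017,0.005,0.12,100,-16,70,-7,0.017,0.005,0.24,100,-24,105,-5,0.017,0.005,0.264,100,-24,105,-5,0.017,0.005,0.264,100,-24,104,30,0.017,0.005,0.264,100,-23,103,65,0.017,0.005,0.264,100,-23,103,100,0.017,0.005,0.264,100,-23,103,125,0.017,0.005,0.264,100,-23,103,140,0.017,0.005,0.264,100,-23,103,140,0.017,0.005,0.264,100,-23,103,140,0.017,0.005,0.264,100]' 30; python3 -m creep '[0,0,0,0,0,0,255,0,0,0,0,0,0,255,0,0,0,0,0,0,255,0,0,0,0,0,0,255,0,0,0,0,0,0,255]' 25; python3 -m creep '[0,0,0,0,0,0,255,0,0,0,0,0,0,255]' 25; python3 - <<'E'
from h import *
for i in range(3): capture('top'); st()
E
python3 -m creep '[0,0.8,0.2,0,0,0,255,0,1.6,0.3,0,0,0,255,0,2.4,0.3,0,0,0,255,0,3.2,0.3,0,0,0,255]' 25; python3 - <<'E'
from h import *
for i in range(5): capture('top'); st()
E
```

```text
time_s: 20.72
tool_pos: [0.5484, 0.0023, 0.0901]
orientation: [0.0, 0.735, -0.678, -0.0]
wrist_force: [1.3, -0.2, -0.1]
opening: 0.607
time_s: 21.13
tool_pos: [0.5494, 0.0022, 0.0914]
orientation: [-0.001, 0.735, -0.678, 0.001]
wrist_force: [-1.5, 0.8, 6.1]
opening: 0.155
time_s: 21.3
tool_pos: [0.5493, 0.0024, 0.0915]
orientation: [-0.001, 0.735, -0.678, 0.001]
wrist_force: [-0.1, -0.2, 0.1]
opening: 0.159
t 21.35 F [1.13 1.51 0.59] T [0.074 0.023 0.006] op 0.159 p [0.5494 0.0024 0.0915] yaw -1.4892
t 21.4 F [-0.3   0.88  0.8 ] T [ 0.1    0.088 -0.062] op 0.159 p [0.5494 0.0024 0.0915] yaw -1.4892
t 21.45 F [-0.42 -0.1   1.39] T [ 0.056  0.039 -0.004] op 0.157 p [0.5493 0.0024 0.0915] yaw -1.4892
time_s: 21.78
tool_pos: [0.5482, 0.0022, 0.0915]
orientation: [-0.002, 0.736, -0.678, 0.003]
wrist_force: [5.9, 1.6, -2.1]
opening: 0.154
t 21.83 F [ 4.58  0.71 -1.81] T [ 0.132 -0.87   0.003] op 0.158 p [0.548  0.0022 0.0915] yaw -1.4889
t 21.88 F [ 4.67  0.69 -1.22] T [ 0.15  -0.961  0.031] op 0.156 p [0.548  0.0022 0.0915] yaw -1.4888
t 21.93 F [ 4.35  0.23 -1.14] T [ 0.117 -0.886  0.024] op 0.16 p [0.5479 0.0022 0.0915] yaw -1.4888
t 21.98 F [ 4.92  0.87 -1.46] T [ 0.075 -0.861  0.077] op 0.157 p [0.548  0.0022 0.0915] yaw -1.4888
t 22.03 F [ 4.68  1.17 -0.76] T [ 0.126 -0.825 -0.022] op 0.158 p [0.548  0.0022 0.0915] yaw -1.4887
```

```bash
python3 -m creep '[0,0.6,0.3,0,0,0,255,0,1.2,0.5,0,0,0,255,0,1.8,0.5,0,0,0,255,0,2.4,0.5,0,0,0,255,0,3.0,0.5,0,0,0,255]' 25; python3 - <<'E'
from h import *
for i in range(3): capture('top'); st()
E
python3 -m creep '[0,0.6,0.1,0,0,0,255,0,1.2,0.2,0,0,0,255,0,1.8,0.2,0,0,0,255,0,2.4,0.2,0,0,0,255,0,3.0,0.2,0,0,0,255]' 25; python3 - <<'E'
from h import *
for i in range(4): capture('top'); st()
E
```

```text
time_s: 22.45
tool_pos: [0.547, 0.0021, 0.0915]
orientation: [-0.003, 0.736, -0.677, 0.004]
wrist_force: [5.6, 0.6, -0.3]
opening: 0.157
t 22.5 F [ 6.05  0.35 -1.05] T [ 0.25  -0.997  0.01 ] op 0.156 p [0.5468 0.002  0.0915] yaw -1.4885
t 22.55 F [ 6.64  0.2  -0.32] T [ 0.177 -1.     0.106] op 0.159 p [0.5468 0.002  0.0915] yaw -1.4884
t 22.6 F [5.59 0.6  0.01] T [ 0.197 -0.933  0.028] op 0.16 p [0.5468 0.0021 0.0915] yaw -1.4884
time_s: 23.02
tool_pos: [0.5451, 0.0019, 0.0915]
orientation: [-0.004, 0.736, -0.677, 0.005]
wrist_force: [6.3, 0.4, -0.6]
opening: 0.157
t 23.07 F [ 6.12  1.42 -0.78] T [ 0.167 -0.928 -0.056] op 0.156 p [0.545  0.0018 0.0915] yaw -1.4884
t 23.12 F [5.41 0.65 0.22] T [ 0.198 -0.904  0.029] op 0.161 p [0.545  0.0018 0.0915] yaw -1.4883
t 23.17 F [6.73 0.39 0.11] T [ 0.127 -0.903  0.027] op 0.157 p [0.545  0.0018 0.0914] yaw -1.4884
t 23.22 F [ 5.71  1.52 -0.6 ] T [ 0.188 -0.91  -0.008] op 0.157 p [0.545  0.0018 0.0915] yaw -1.4884
```

The drag is now about 6.1 N (six readings around 6.0, vertical load near 0), so the screw stays here. Next I draw the gauge out.

```bash
python3 -m creep '[0,3,0,0,0,0,255,0,9,0,0,0,0,255,0,15,0,0,0,0,255,0,22,0,0,0,0,255,0,29,0,0,0,0,255,0,36,0,0,0,0,255,0,43,0,0,0,0,255,0,50,0,0,0,0,255,0,57,0,0,0,0,255,0,64,0,0,0,0,255,0,71,0,0,0,0,255,0,75,0,0,0,0,255]' 40; python3 - <<'E'
from h import *
st()
for P in([.472,-.003,.15],[.46,-.245,.15],[.46,-.245,.037]): rel(P,-1.486)
E
```

```text
time_s: 24.22
tool_pos: [0.471, -0.005, 0.0916]
orientation: [-0.005, 0.735, -0.678, 0.007]
wrist_force: [4.7, 0.1, 5.7]
opening: 0.15
t 24.22 F [4.69 0.07 5.74] T [ 0.115 -0.966 -0.028] op 0.15 p [ 0.471  -0.005   0.0916] yaw -1.4893
shift mm [ -1.7  -2.1 -58.4]
rotvec [-0.016 -0.003 -0.003]
rotvec [-0.005  0.025  3.138]
shift mm [238.5  29.6 -58.2]
rotvec [-0.016 -0.003 -0.003]
rotvec [-0.005  0.025  3.138]
shift mm [238.1  31.4  54.8]
rotvec [-0.016 -0.003 -0.003]
rotvec [-0.005  0.025  3.138]
```

```bash
python3 -m creep '[0,0,0,0,0,0,255,0,0,-5,0,0,0,255,0,0,-15,0,0,0,255,0,0,-30,0,0,0,255,0,0,-45,0,0,0,255,0,0,-58,0,0,0,255,0,0,-60,0,0,0,255]' 40; python3 - <<'E'
from h import *
st()
for P in([.46,-.245,.15],[.46,-.245,.038]): rel(P,-1.486)
a=snap('wrist','w4')["frame"][100:330,150:490]; b=snap('side','s4')["frame"][130:270,280:480]
cv2.imwrite('pics/v4.png',np.vstack([cv2.resize(a,(510,345)),cv2.resize(b,(510,357))])[:,:][:700])
im=np.hstack([cv2.resize(a,(400,270)),cv2.resize(b,(386,270))]);cv2.imwrite('pics/v4.png',im)
E
```

```text
time_s: 24.8
tool_pos: [0.47, -0.0051, 0.1533]
orientation: [-0.005, 0.735, -0.678, 0.007]
wrist_force: [0.6, -0.4, -1.8]
opening: 0.158
t 24.8 F [ 0.56 -0.4  -1.85] T [-0.01   0.012  0.049] op 0.158 p [ 0.47   -0.0051  0.1533] yaw -1.4893
shift mm [238.3  29.5   3.5]
rotvec [-0.017 -0.003 -0.003]
rotvec [-0.005  0.027  3.138]
shift mm [237.9  31.5 115.5]
rotvec [-0.017 -0.003 -0.003]
rotvec [-0.005  0.027  3.138]
```

View pics/v4.png

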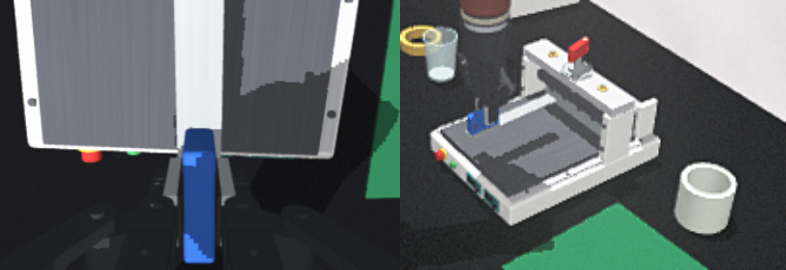

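The gauge is held level and clear of the bridge, with the handle still between the pads. Next, across to the mat.

```bash
python3 -m creep '[15,2,0,0,0,0,255,40,5,0,0,0,0,255,68,9,0,0,0,0,255,98,12,0,0,0,0,255,128,16,0,0,0,0,255,158,20,0,0,0,0,255,188,24,2,0,0,0,255,214,27,3,0,0,0,255,232,29,3,0,0,0,255,238,29.5,3,0,0,0,255,238,29.5,3,0,0,0,255,238,29.5,3,0,0,0,255]' 40; python3 -c "
from h import *
st()
rel([.46,-.245,.05],-1.486)"
```

```text
time_s: 25.9
tool_pos: [0.4591, -0.2427, 0.148]
orientation: [-0.005, 0.736, -0.677, 0.005]
wrist_force: [0.3, 1.0, -1.3]
opening: 0.152
t 25.9 F [ 0.29  0.97 -1.28] T [ 0.032 -0.004  0.004] op 0.152 p [ 0.4591 -0.2427  0.148 ] yaw -1.4883
shift mm [ 2.3  0.7 98. ]
rotvec [-0.014  0.    -0.002]
rotvec [0.    0.022 3.139]
```

```bash
python3 -m creep '[2,0,15,0,0,0,255,2,0,40,0,0,0,255,2,0,65,0,0,0,255,2,0,85,0,0,0,255,2,0,98,0,0,0,255,2,0,104,0,0,0,255,2,0,107,0,0,0,255,2,0,107,0,0,0,255,2,0,107,0,0,0,255]' 40; python3 -c "
from h import *
st()
snap('side','s5',(300,200,470,320),4)
rel([.46,-.245,.0335],-1.486)"
```

```text
time_s: 26.65
tool_pos: [0.4614, -0.2443, 0.0417]
orientation: [-0.005, 0.736, -0.677, 0.005]
wrist_force: [-0.0, -0.4, -0.5]
opening: 0.157
t 26.65 F [-0.03 -0.42 -0.45] T [-0.028  0.026  0.008] op 0.157 p [ 0.4614 -0.2443  0.0417] yaw -1.4874
shift mm [0.3 1.6 8.3]
rotvec [-0.015 -0.001 -0.002]
rotvec [-1.00e-03  2.40e-02  3.14e+00]
```

View pics/s5.png

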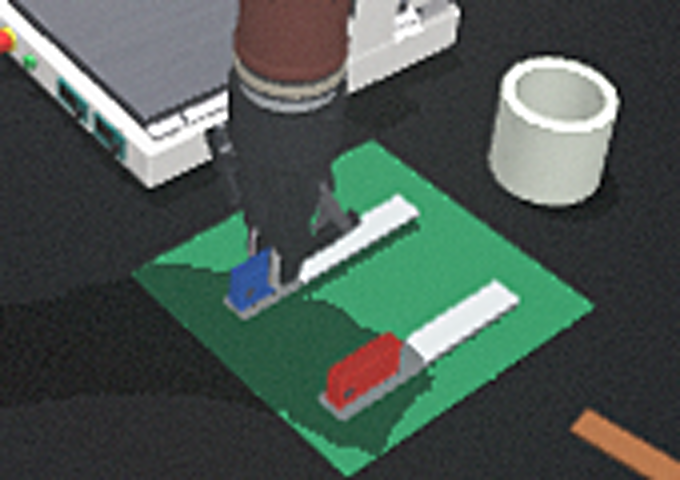

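The gauge is just above the free part of the mat, parallel to the red one. I lower it the last 8 mm gently.

```bash
python3 -m creep '[0,0,2,0,0,0,255,0,0,4,0,0,0,255,0,0,5.5,0,0,0,255,0,0,6.5,0,0,0,255,0,0,7.5,0,0,0,255,0,0,7.5,0,0,0,255]' 40; python3 -c "
from h import *
st();capture('top');st()"
```

```text
time_s: 27.2
tool_pos: [0.4614, -0.2445, 0.0342]
orientation: [-0.005, 0.736, -0.677, 0.005]
wrist_force: [-0.5, 0.3, -1.5]
opening: 0.152
t 27.2 F [-0.45  0.3  -1.55] T [-0.013  0.046  0.021] op 0.152 p [ 0.4614 -0.2445  0.0342] yaw -1.4878
t 27.25 F [-0.7   0.5  -1.25] T [-0.019  0.038  0.024] op 0.155 p [ 0.4614 -0.2445  0.0342] yaw -1.4878
```

```bash
python3 -m creep '[0,0,0.5,0,0,0,255,0,0,1,0,0,0,255,0,0,1.5,0,0,0,255,0,0,1.5,0,0,0,255]' 40; python3 -c "
from h import *
st();capture('top');st()"
```

```text
time_s: 27.58
tool_pos: [0.4616, -0.2447, 0.0336]
orientation: [-0.006, 0.736, -0.677, 0.006]
wrist_force: [-0.8, 1.0, 5.4]
opening: 0.153
t 27.58 F [-0.82  1.02  5.41] T [ 0.304  0.42  -0.023] op 0.153 p [ 0.4616 -0.2447  0.0336] yaw -1.488
t 27.63 F [-1.05  1.47  5.42] T [ 0.192  0.397 -0.007] op 0.151 p [ 0.4616 -0.2446  0.0336] yaw -1.4878
```

```bash
python3 -m creep '[0,0,0,0,0,0,255,0,0,0,0,0,0,190,0,0,0,0,0,0,140,0,0,0,0,0,0,110,0,0,0,0,0,0,110,0,0,-15,0,0,0,110,0,0,-40,0,0,0,110,0,0,-80,0,0,0,110,0,0,-120,0,0,0,110,0,0,-160,0,0,0,110,0,0,-190,0,0,0,110,0,0,-190,0,0,0,110]' 20; python3 - <<'E'
from h import *
st()
a=snap('top','t6')["frame"][95:225,265:445]; b=snap('side','s6')["frame"][130:320,290:460]
cv2.imwrite('pics/v6.png',np.hstack([cv2.resize(a,(480,347),interpolation=2),cv2.resize(b,(310,347),interpolation=2)]))
E
```

```text
time_s: 28.63
tool_pos: [0.4609, -0.2478, 0.2296]
orientation: [-0.007, 0.736, -0.677, 0.012]
wrist_force: [0.7, -0.7, -0.3]
opening: 0.571
t 28.63 F [ 0.74 -0.72 -0.31] T [-0.046 -0.004 -0.01 ] op 0.571 p [ 0.4609 -0.2478  0.2296] yaw -1.4884
```

View pics/v6.png

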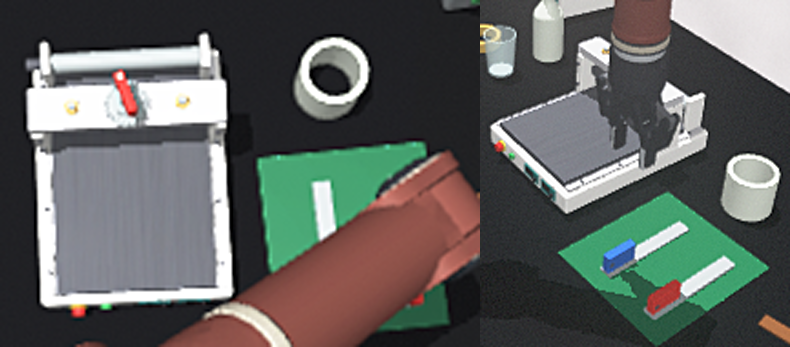

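The final pictures show the blue gauge flat on the mat, handle up and fully inside it. The red gauge and film core are undisturbed, the bed is empty, and the bar stands at about 1.25 rad. The robot is clear, so I hand in.

```bash
python3 -c "
from h import *
print(job.finish_job())"
```

```text
the job is handed in; nothing more can be done
None
```

I set the screw, drew the blue-handled gauge out to the front, and laid it flat, handle up, on the free left part of the mat. The job was handed in at about 29 s; no verdict is reported.

- **Setting:** I turned the screw clockwise in four steps, from about -0.23 to 0.69, 1.07, 1.21 and 1.26 rad. I let go each time and tried the gauge. Corrected for vertical load, the pulls were about 1 N (loose), 3 N, 5 N and 6.1 N.
- **Drag at the final setting:** Single readings ranged from 5.4 to 6.7 N with vertical load near zero. The first short pull at this setting came out lower, about 5.4 N corrected.
- **One pushed test:** At the second setting I also pushed the gauge back, which pressed it onto the bed with about 6 N. I discarded that reading.
- **Placing:** The gauge met the mat at the expected height, pressed with about 5 N before I let go.
- **Last check:** The final pictures show the gauge flat on the mat, the red gauge and film core in place, the bar at the set angle and the robot clear. The top view was partly blocked by the arm, so the placing was judged from the side view.

I did not check the beaker, bottle, tape roll, screwdriver or spare blade again one by one. The arm only passed over that side once, high up, at the start.

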